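# Slide a test cassette under a stage clip

### The arm

A 6-joint arm with a two-finger parallel gripper is mounted at the origin on a cart in front of the work surface, level with it; the furniture and walls round the work are solid. World frame = base frame: x ahead of the robot, y to its left, z up, the work surface at z = 0. Lengths are in m, angles in rad, forces in N, time in s.
With the tool pointing down it reaches from about 0.35 to 0.85 m from the base axis. Payload 8.1 kg.
Tool frame: the origin (TCP) lies midway between the tips of the shut fingers; the grasp point (between the pads) lies 19 mm behind it; z points along the fingers, x is the direction in which the jaws open and shut, and the axes are right-handed (so a half turn about z gives the same grasp; the last joint's range is limited). The gripper opens to 93 mm and grips with 3 to 60 N. Pads are 15 mm wide; open, the fingers measure 128 mm over their backs; the gripper's body (75 mm by 188 mm) begins 65 mm behind the grasp point.
Start: joints at [-1.39, 0.13, 1.488, -0, 1.523, -0.085], TCP at [0.158, -0.579, 0.219] pointing down, gripper open.
Joint ranges: [-2.96, 2.96], [-0.89, 2.26], [0.02, 2.5], [-1.34, 4.48], [0, 2.73], [-2.66, 2.66]. Speed limits (rad/s): [2.39, 2.39, 2.79, 3.14, 3.14, 3.14].

### API

Orientations are given as a unit quaternion [w, x, y, z].
In Python, from bench import arm gives the robot as it stands.
- The arm moves only by the tool carry_out, never from a script. Its argument "rows" is a list of rows, each a list of 7 numbers: the turn, a rotation vector about the tool's x, y, z in degrees, then the shift along the tool's x, y, z in m, then the finger opening in m, from 0 to 0.093. A call has exactly 5 rows; each row is the pose to reach, as a shift and turn from the pose measured when the call began, along the tool's axes at that moment; what a row does not reach only later rows make up. A row lasts 1/8 s, in which the tool goes at most 62.5 mm and 10.7 degrees, less where a joint would pass 70% of its speed; a pose out of reach is approached as far as the arm can. A call with a gripper value outside its range is refused whole. The fingers move at their own pace and stop on an object; "newtons" is the grip in N (left out, the last holds). Time passes only in rows, so rows that repeat a pose let the fingers close, or fill a call up. It gives the time, the measured TCP pose, the force and the opening at its end, in the units of the state.
- arm.state(): the state, without advancing time (a new reading comes with each control period).
- arm.snapshot(name): name is "scene" or "top"; returns a dict with "img" (400x640x3 uint8, red, green, blue), "range_z" (400x640 float32, m along the optical axis (not along the pixel's ray), 0 where there is no reading), "fx", "fy", "cx", "cy" (pixels), "rvec" (rotation vector, rad) and "tvec" (3), from world to camera coordinates, as OpenCV has them. Camera axes: x right, y down, z forward; pixel columns grow to the right and rows downward; lengths in m; the calibration is good to about 2 mm. A picture is of the moment at which its call begins.
- arm.hand_in(): hands the job in, once; it reports no verdict.
The state is a dict: "t": time; "joint_pos": joint angles; "joint_velocities": joint speeds; "tau": joint torques, N m; "ee_pos": TCP position; "tcp_rot": TCP orientation; "ft_force": force on the tool from outside, world axes, zero at the start; "ft_torque": the same for the moment, N m; "opening": finger opening in m.
Only numpy, scipy, OpenCV 4.12 (cv2) and the standard library are available. Lean on these libraries where they do the work, as an engineer would, in place of code of your own. Each camera call takes 0.05 s, during which the arm holds its last target. There are 200 camera calls.

### The job

Press the blue pad of the spring clip down with one fingertip so that its foot lifts, and while you hold it down push the test cassette along its channel with the other finger, in under the foot until it is fully home against the end stop. Then let go of the pad so that the clip closes on the cassette, and move clear. Push the cassette only, never lift or tip it, and leave the spare cassette, the dropper bottle and the vial where they stand.

Things in the scene. Friction and masses are not known exactly. Their poses are not given: they have to be found in the camera images.
- stage: Fixed holder: grey base plate 140 (x) x 100 (y) x 8 mm, y from -28 to +72 mm; origin on the worktop below the channel's centre line, mid-length. x runs along the channel in the push direction, y towards the press pad, z up. White channel on y=0: floor 24 mm above the worktop from its open entry at x=-3 mm to the end stop at x=62 mm; rails 22 mm apart and 4 mm high.
- entry (a point): Middle of the channel floor's open entry edge, stage x=-3 mm, y=0, 24 mm above the worktop. Before it (smaller x) only the base plate (8 mm high) lies below, so a finger behind the cassette may reach lower than the channel floor.
- hinge (a point): On the axis of the clip's hinge, stage x=0, y=28 mm, 25 mm above the worktop. The hinge barrel, 8 mm thick, runs along stage x between posts 29 mm high at x=-66 and 66 mm. The clip's arm crosses the channel at x=45 to 60 mm, up to 52 mm above the worktop when open, with a black rubber foot under it at x=48 to 57 mm, y=0.
- home (a point): Point on the channel floor, 27 mm along x from the stage's origin and 24 mm above the worktop: where the middle of the cassette's underside is when it is home against the end stop. Axes as the stage's.
- press_pad (a point): Middle of the top of the clip's blue press pad: 60 mm along the stage's x (x=-63 to -3 mm), 28 mm wide (y=40 to 67 mm). The point is at stage x=-33, y=54 mm and moves with the clip: 30 mm above the worktop at rest, about 21 mm with the clip fully down (the pad's inner edge is then about 24 mm high). A finger may slide along the pad in x while it presses.
- clip (a joint): Angle of the sprung clip about its hinge, rad: 0 at rest (foot 2 mm above the channel floor), 0.35 with the pad fully down at its stop (foot 12 mm above the floor). The foot clears the 6 mm cassette above about 0.16 and rests on it at about 0.14. The spring takes about 3 N on the middle of the pad to start and 6 N fully down, up to 13 N at the pad's inner edge.
- cassette: White plastic test cassette, 20 (x) x 70 (y) x 6 (z) mm, 15 g, loose in the channel with its long y axis along the stage's x axis; origin at the middle of its underside. Its rear end starts 21 to 29 mm outside the entry (towards stage -x), its front end short of the foot, and it has 16 to 24 mm to go. At home its rear end still sticks out 5 mm (stage x=-8 mm).
- spare_cassette: Bystander: a like cassette, 20 x 70 x 6 mm, lying on the worktop outside the stage; origin at the middle of its underside.
- dropper_bottle: Bystander: white bottle, 35 mm diameter, 66 mm high, standing on the worktop; origin at the middle of its underside.
- vial: Bystander: small brown vial with a white cap, 23 mm diameter, 46 mm high, standing on the worktop; origin at the middle of its underside.
Mind the look-alikes: they are no part of the job. Leave any black or green look-alike of the cassette alone.

How it is judged:
By the outcome, as a careful person would: the job done as asked, in the order asked, and still so for the second after the job is handed in, with the robot touching nothing.
It also fails if it takes over 35 s, if anything falls off the work surface, if the arm or the gripper's body presses on something with over 40 N, if the wrist force passes 120 N, or if a joint passes its speed limit or range.

## Working session

There is one attempt and no reset: what is moved stays moved. The work goes in short steps, Python scripts to look and compute and a tool call to move; the robot and the scene stay as the last step left them, time stands still between calls to the robot, and variables do not carry over. Pictures are saved under pics/ and viewed, about 8 in all and at most 12, crops included, and the job is handed in when it is done.

Besides the shell and the picture viewer there is one more tool, called after "Emit:" by a JSON object that holds its "method" and its "body", one argument or row to a line. carry_out: Moves the arm, as the interface text tells. Its arguments: {"type":"object","properties":{"rows":{"type":"array"},"newtons":{"type":"number"}},"required":["rows"]}

```bash
mkdir -p pics; ls; python3 - <<'E'
from bench import arm
import cv2,numpy as np,pickle
print(arm.state())
d={}
for n in("scene","top"):
    s=arm.snapshot(n);d[n]=s;cv2.imwrite(f"pics/{n}0.png",s["img"][:,:,::-1])
    print(n,s["fx"],s["cx"],s["cy"],s["rvec"],s["tvec"])
pickle.dump(d,open("d0.pkl","wb"))
E
```

```text
pics
{'t': 0.0, 'joint_pos': array([-1.39040083e+00,  1.31145140e-01,  1.48925105e+00,  1.62291895e-05,
        1.52300681e+00, -8.53958294e-02]), 'joint_velocities': array([-0.00025792,  0.00071659,  0.00042616, -0.00022566,  0.00068519,
       -0.00059669]), 'tau': array([ 1.69425439e-04, -5.59841573e+01, -4.91759777e+01,  7.70305004e-02,
        3.56613554e-02, -1.34834236e-04]), 'ee_pos': array([ 0.15753281, -0.57837002,  0.21761252]), 'tcp_rot': array([-6.14939119e-04,  7.94566262e-01, -6.07176774e-01, -6.64272065e-04]), 'ft_force': array([0.07745756, 0.04878   , 0.64962486]), 'ft_torque': array([0.01881313, 0.05643665, 0.03136817]), 'opening': 0.093084926156969}
scene 471.42616499188796 320.71209182685936 201.28316705425388 [ 0.80747666 -2.6190348   1.01230972] [0.40681312 0.30957223 0.68407077]
top 464.6037831728122 314.1358461263972 197.03337022029055 [ 2.1534076  -2.15389771  0.15050521] [-0.07721218  0.57909435  0.98558018]
```

View pics/scene0.png

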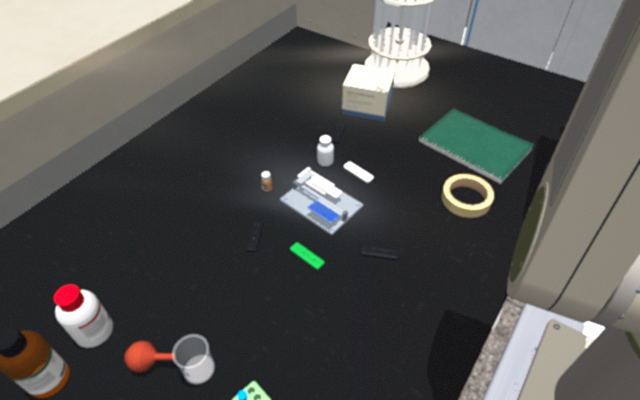

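View pics/top0.png

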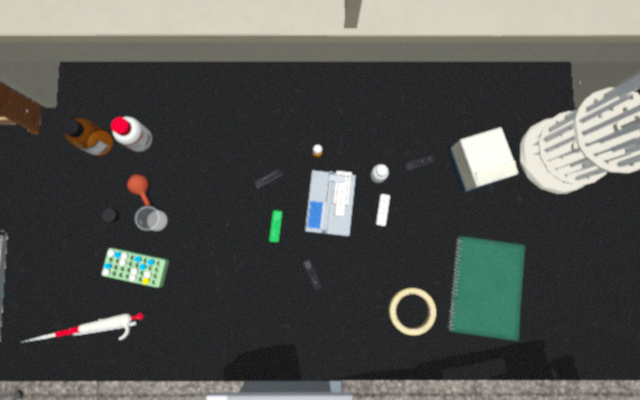

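The top view shows the stage at about (330,203), with the blue pad at (315,215) and the channel at (342,195). The vial is at (317,150), the bottle at (380,173) and the spare at (383,210). Next I'll measure the stage and enlarge both crops.

```bash
cat > h.py <<'E'
import cv2,numpy as np
def cam(s):
    R=cv2.Rodrigues(np.array(s["rvec"],float))[0];return R,np.array(s["tvec"],float).ravel()
def onplane(s,uv,z):
    R,t=cam(s);uv=np.atleast_2d(np.array(uv,float))
    r=np.c_[(uv[:,0]-s["cx"])/s["fx"],(uv[:,1]-s["cy"])/s["fy"],np.ones(len(uv))]@R
    c=-R.T@t;return c+r*((z-c[2])/r[:,2])[:,None]
def proj(s,P):
    R,t=cam(s);q=np.atleast_2d(P)@R.T+t
    return np.c_[s["fx"]*q[:,0]/q[:,2]+s["cx"],s["fy"]*q[:,1]/q[:,2]+s["cy"]]
def cloud(s):
    v,u=np.mgrid[0:400,0:640];z=s["range_z"].astype(float);R,t=cam(s)
    p=np.stack([(u-s["cx"])/s["fx"]*z,(v-s["cy"])/s["fy"]*z,z],-1);return (p-t)@R
E
python3 - <<'E'
import pickle,cv2,numpy as np
from h import *
d=pickle.load(open("d0.pkl","rb"))
for n,(x,y,w,h) in dict(top=(265,135,135,115),scene=(245,125,145,125)).items():
    s=d[n];im=s["img"];i=im.astype(int)
    blue=((i[...,2]>i[...,0]+60)&(i[...,2]>i[...,1]+40)).astype(np.uint8)
    blue[:y]=0;blue[y+h:]=0;blue[:,:x]=0;blue[:,x+w:]=0
    c=max(cv2.findContours(blue,0,2)[0],key=cv2.contourArea)
    r=cv2.minAreaRect(c);b=cv2.boxPoints(r);p=onplane(s,b,.03)
    print(n,"blue",r,onplane(s,[r[0]],.03).round(4),p.round(4)[:,:2].tolist(),[np.linalg.norm(p[k]-p[k-1]).round(4) for k in range(4)])
    P=cloud(s);print("pad depth z",np.median(P[blue>0],0).round(4))
    m=np.zeros_like(blue);m[y:y+h,x:x+w]=1
    st=((P[...,2]>.004)&(P[...,2]<.06)&(m>0)).astype(np.uint8)
    c=max(cv2.findContours(st,0,2)[0],key=cv2.contourArea);r=cv2.minAreaRect(c);b=cv2.boxPoints(r);p=onplane(s,b,.008)
    print("stage",r,p.round(4)[:,:2].tolist(),[np.linalg.norm(p[k]-p[k-1]).round(4) for k in range(4)])
    cv2.imwrite(f"pics/{n}c.png",cv2.resize(im[y:y+h,x:x+w,::-1],None,fx=5,fy=5,interpolation=cv2.INTER_CUBIC))
E
```

```text
top blue ((314.7077331542969, 214.33848571777344), (12.899612426757812, 26.791501998901367), 7.125016689300537) [[ 0.5417 -0.0786  0.03  ]] [[0.514, -0.0608], [0.5731, -0.0681], [0.5695, -0.0966], [0.5104, -0.0891]] [np.float64(0.0285), np.float64(0.0596), np.float64(0.0287), np.float64(0.0596)]
pad depth z [ 0.5403 -0.0793  0.0299]
stage ((330.7227478027344, 202.77227783203125), (44.97568130493164, 64.08039855957031), 5.710593223571777) [[0.503, -0.0572], [0.649, -0.0716], [0.6386, -0.1741], [0.4929, -0.1579]] [np.float64(0.1011), np.float64(0.1467), np.float64(0.1031), np.float64(0.1466)]
scene blue ((323.4230651855469, 211.11537170410156), (31.340559005737305, 11.926054000854492), 33.690067291259766) [[ 0.5393 -0.077   0.03  ]] [[0.5711, -0.0671], [0.5755, -0.096], [0.5079, -0.0867], [0.5049, -0.059]] [np.float64(0.0667), np.float64(0.0292), np.float64(0.0682), np.float64(0.0279)]
pad depth z [ 0.5392 -0.0772  0.03  ]
stage ((320.8377380371094, 202.23883056640625), (72.32683563232422, 43.34303283691406), 34.186119079589844) [[0.6428, -0.067], [0.6642, -0.1815], [0.4938, -0.152], [0.4849, -0.0479]] [np.float64(0.159), np.float64(0.1164), np.float64(0.1729), np.float64(0.1045)]
```

View pics/topc.png

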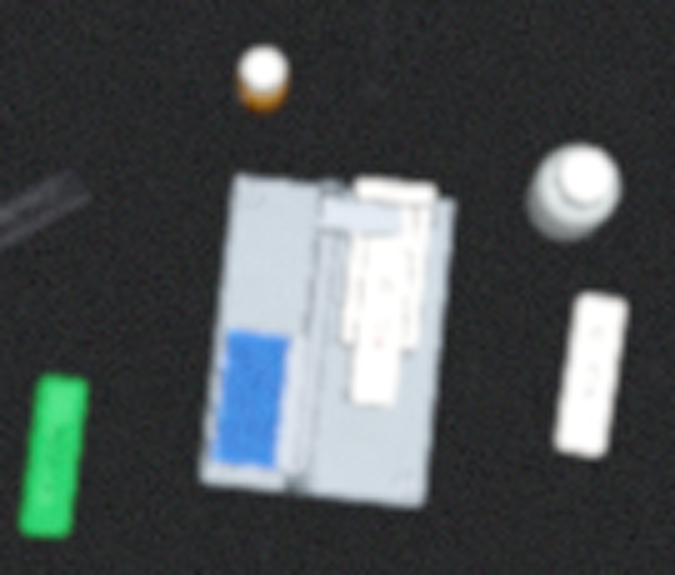

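View pics/scenec.png

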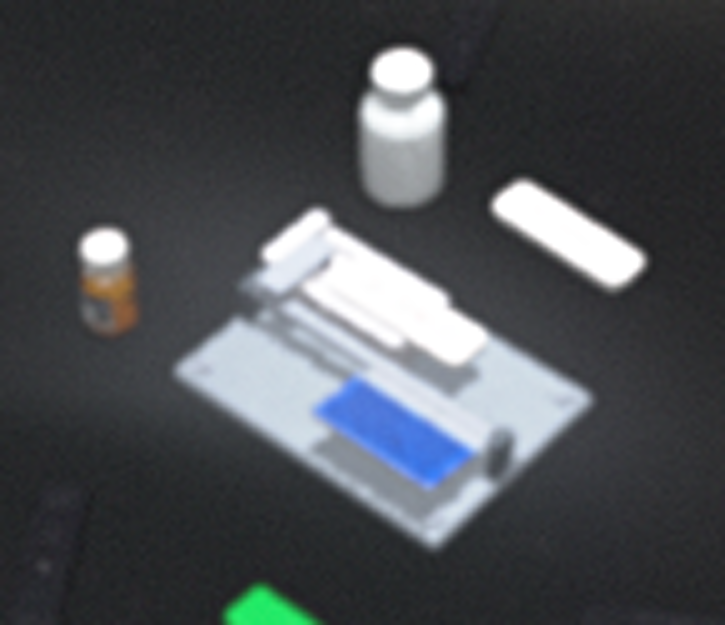

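The top crop shows plate corners near (236,177), (455,200), (425,506) and (202,485), with the cassette's rear end at about (372,405) in crop pixels. Stage +x runs roughly along world +x. I'll fit the stage pose now.

```bash
python3 - <<'E'
import pickle
from h import *
from scipy.spatial.transform import Rotation as Ro
d=pickle.load(open("d0.pkl","rb"))
def fit(W,S): # 2D rigid world=R(a)S+o
    W=np.array(W)[:,:2];S=np.array(S,float);w=(W-W.mean(0))@[1,1j];s=(S-S.mean(0))@[1,1j]
    a=np.angle((w*s.conj()).sum());R=np.array([[np.cos(a),-np.sin(a)],[np.sin(a),np.cos(a)]])
    o=W.mean(0)-R@S.mean(0);return a,o,(W-S@R.T-o)
def orig(p,x,y): return (np.array(p,float)+.5)/5-.5+[x,y]
def gray(n,x,y,w,h):
    s=d[n];g=s["img"].max(2);m=np.zeros_like(g);m[y:y+h,x:x+w]=(g[y:y+h,x:x+w]>90)
    c=max(cv2.findContours(m,0,2)[0],key=cv2.contourArea);return cv2.minAreaRect(c)
S4=np.array([[70,72],[70,-28],[-70,-28],[-70,72]])/1e3
top,sc=d["top"],d["scene"]
c=onplane(top,orig([(236,177),(455,200),(425,506),(202,485)],265,135),.008)
a,o,r=fit(c,S4);print("top corners",np.degrees(a),o.round(4),(r*1e3).round(1).tolist())
c2=onplane(sc,orig([(176,371),(434,548),(594,399)],245,125),.008) # far-left(+x,+y), (-x,+y), (-x,-y)
a2,o2,r2=fit(c2,S4[[0,3,2]]);print("scene corners",np.degrees(a2),o2.round(4),(r2*1e3).round(1).tolist())
print(gray("top",295,163,65,78))
for nm,s,A,O,px,org in(("top",top,a,o,[(350,402),(372,405),(396,407)],(265,135)),("scene",sc,a2,o2,[(452,364),(471,353),(488,335)],(245,125))):
    P=onplane(s,orig(px,*org),.030)[:,:2];R=np.array([[np.cos(A),-np.sin(A)],[np.sin(A),np.cos(A)]])
    print(nm,"cassette rear in stage mm",((P-O)@R*1e3).round(1).tolist())
    for k,bl in(("top",(.5417,-.0786)),("scene",(.5393,-.077))):
        if k==nm: print("pad in stage",((np.array(bl)-O)@R*1e3).round(1))
    Q=np.array([[-3,11,.028],[62,11,.028]])
st_=np.array([-6.149e-4,.794566,-.607177,-6.64e-4]);print(Ro.from_quat(st_,scalar_first=True).as_matrix().round(3))
E
```

```text
top corners -6.046216974626707 [ 0.568  -0.1366] [[0.7, 0.2], [0.5, -0.7], [-0.1, -0.2], [-1.1, 0.7]]
scene corners -6.796139845885524 [ 0.5655 -0.1333] [[-0.7, -0.4], [0.0, 0.6], [0.7, -0.2]]
((330.2195129394531, 201.52439880371094), (46.27081298828125, 65.70675659179688), 6.340191841125488)
top cassette rear in stage mm [[-29.1, 10.9], [-29.4, 1.0], [-29.2, -9.6]]
pad in stage [-32.2  54.9]
scene cassette rear in stage mm [[-26.4, 10.5], [-28.2, 0.9], [-27.1, -11.1]]
pad in stage [-32.7  52.8]
[[ 0.263 -0.965 -0.   ]
 [-0.965 -0.263  0.002]
 [-0.002 -0.    -1.   ]]
```

```bash
cat >> h.py <<'E'
from scipy.spatial.transform import Rotation as Ro
A=np.radians(-6.4);O=np.array([.5667,-.135])
RS=np.array([[np.cos(A),-np.sin(A),0],[np.sin(A),np.cos(A),0],[0,0,1]])
def where(st):
    p=np.array(st["ee_pos"])-[*O,0];f=RS.T@np.array(st["ft_force"])
    T=Ro.from_quat(st["tcp_rot"],scalar_first=True).as_matrix()
    print("t",round(st["t"],2),"stage mm",(RS.T@p*1e3).round(1),"F",f.round(1),"open",round(st["opening"],4),"toolx",(RS.T@T)[:,0].round(3),"toolz",T[:,2].round(3))
def go(st,mm):
    T=Ro.from_quat(st["tcp_rot"],scalar_first=True)
    goal=np.array([*O,0])+RS@np.array(mm)/1e3
    G=Ro.from_matrix(np.c_[-RS[:,1],-RS[:,0],[0,0,-1]])
    print("turn",np.degrees((T.inv()*G).as_rotvec()).round(2),"shift",T.inv().apply(goal-st["ee_pos"]).round(4))
E
python3 -c "
from h import *;from bench import arm
s=arm.state();where(s);go(s,[-46,26,120])"
```

```text
t 0.1 stage mm [-357.2 -486.2  217.7] F [-0.1  0.3 -0.1] open 0.0933 toolx [ 0.369 -0.93  -0.002] toolz [-0.     0.002 -1.   ]
turn [1.000e-02 1.000e-01 2.163e+01] shift [-0.3613 -0.4781  0.0984]
```

Emit:
{"method": "carry_out", "body": {
  "rows": [
    [0, 0, 4, -0.035, -0.045, 0, 0.06],
    [0, 0, 8, -0.07, -0.09, 0, 0.05],
    [0, 0, 12, -0.105, -0.135, 0, 0.04],
    [0, 0, 16, -0.14, -0.18, 0, 0.04],
    [0, 0, 21.6, -0.175, -0.225, 0, 0.04]
  ]
}}

```text
t: 0.72
ee_pos: [0.3293, -0.3487, 0.2177]
tcp_rot: [0.001, -0.666, 0.746, 0.001]
ft_force: [0.3, -0.6, 0.1]
opening: 0.0475
```

```bash
python3 -c "
from h import *;from bench import arm
s=arm.state();where(s);go(s,[-46,26,120])"
```

```text
t 0.72 stage mm [-212.1 -238.8  217.7] F [ 0.4 -0.5  0.1] open 0.0475 toolx [-0.003 -1.    -0.002] toolz [-0.     0.002 -1.   ]
turn [ 0.04  0.11 -0.15] shift [-0.2651 -0.1654  0.0981]
```

Emit:
{"method": "carry_out", "body": {
  "rows": [
    [0, 0, 0, -0.05, -0.032, 0.0, 0.04],
    [0, 0, 0, -0.1, -0.064, 0.01, 0.04],
    [0, 0, 0, -0.15, -0.096, 0.03, 0.04],
    [0, 0, 0, -0.2, -0.128, 0.06, 0.04],
    [0, 0.1, -0.15, -0.25, -0.16, 0.09, 0.04]
  ]
}}

```text
t: 1.35
ee_pos: [0.513, -0.1224, 0.1309]
tcp_rot: [-0.0, -0.667, 0.745, 0.0]
ft_force: [0.3, 0.0, -0.6]
opening: 0.0399
```

```bash
python3 -c "
from h import *;from bench import arm
s=arm.state();where(s);go(s,[-46,26,60])"
```

```text
t 1.35 stage mm [-54.7   6.6 130.9] F [ 0.3  0.1 -0.6] open 0.0399 toolx [ 0. -1.  0.] toolz [-0. -0. -1.]
turn [ 0.02 -0.    0.01] shift [-0.0194 -0.0088  0.0709]
```

Emit:
{"method": "carry_out", "body": {
  "rows": [
    [0, 0, 0, -0.0194, -0.0088, 0.0, 0.04],
    [0, 0, 0, -0.0194, -0.0088, 0.03, 0.04],
    [0, 0, 0, -0.0194, -0.0088, 0.06, 0.04],
    [0, 0, 0, -0.0194, -0.0088, 0.071, 0.04],
    [0, 0, 0, -0.0194, -0.0088, 0.071, 0.04]
  ]
}}

```text
t: 1.98
ee_pos: [0.5232, -0.104, 0.0592]
tcp_rot: [-0.001, -0.667, 0.745, 0.001]
ft_force: [-0.9, 0.6, 0.0]
opening: 0.0399
```

```bash
python3 - <<'E'
from h import *;from bench import arm
st=arm.state();where(st)
a=[]
for n,(x,y,w,h) in dict(top=(290,150,80,100),scene=(270,140,100,100)).items():
    s=arm.snapshot(n);i=cv2.resize(s["img"][y:y+h,x:x+w,::-1],None,fx=5,fy=5,interpolation=cv2.INTER_CUBIC)
    a.append(cv2.resize(i,(400,500) if n=="top" else (400,400)))
a[1]=cv2.copyMakeBorder(a[1],0,100,0,0,0)
cv2.imwrite("pics/a1.png",np.hstack(a))
E
```

```text
t 1.98 stage mm [-46.7  26.   59.2] F [-0.9  0.5  0. ] open 0.0399 toolx [ 0. -1. -0.] toolz [-0.002  0.    -1.   ]
```

View pics/a1.png

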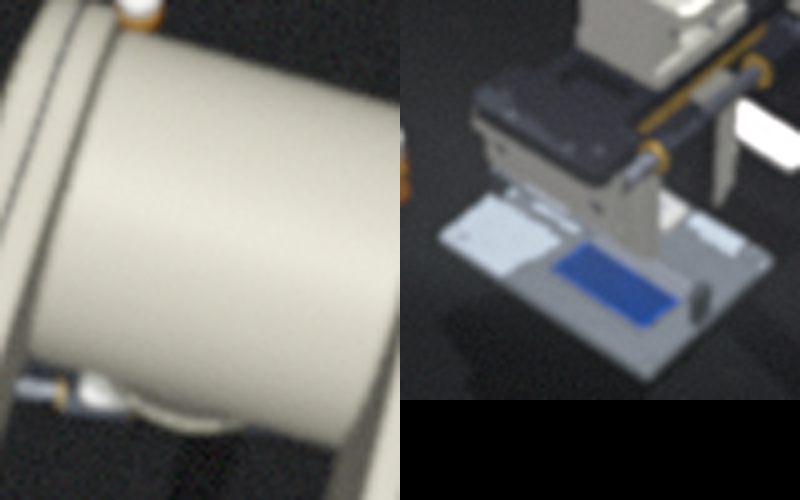

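The scene view (right half) shows the fingers straddling the hinge barrel above the pad, while the arm hides the top view. I'll compare the projected fingertip corners with the seen tips at about (640,258) and (722,205).

```bash
python3 - <<'E'
from h import *;from bench import arm
import pickle
s=arm.snapshot("scene");i=s["img"][140:240,270:370,::-1];i=cv2.resize(i,None,fx=6,fy=6,interpolation=cv2.INTER_CUBIC)
W=lambda S:np.array([*O,0])+np.array(S)@RS.T/1e3
def draw(S,c):
    q=((proj(s,W(S))-[270,140]+.5)*6-.5).round().astype(int);cv2.polylines(i,[q],True,c,1)
B=lambda x0,x1,y0,y1,z:[[x0,y0,z],[x1,y0,z],[x1,y1,z],[x0,y1,z]]
draw(B(-54.2,-39.2,46,63.5,59),(0,0,255));draw(B(-54.2,-39.2,-11.5,6,59),(0,255,0))
draw(B(-63,-3,40,67,30),(0,255,255));draw(B(-70,70,-28,72,8),(255,0,255));draw(B(-28.5,41.5,-10,10,30),(255,255,0))
cv2.imwrite("pics/a2.png",i)
E
```

```text
(no output)
```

View pics/a2.png

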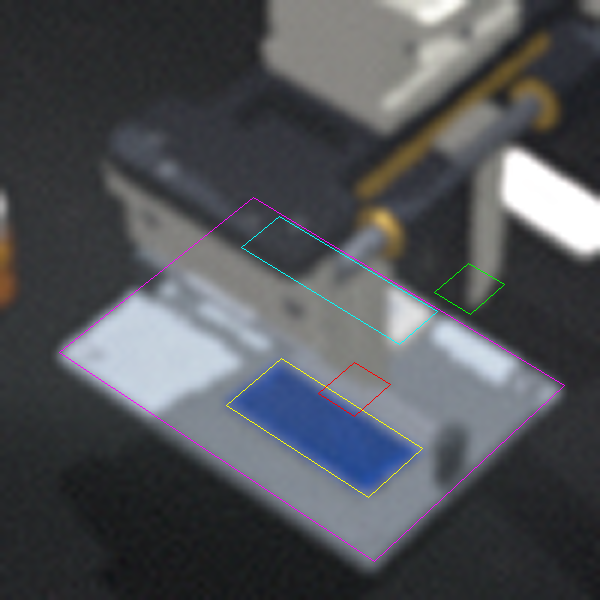

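The stage overlay fits. The fingers are thin, about 5 mm beyond the inner faces, so I'll open to 47 mm. That puts the pusher near y=0 and the presser near y=50. Then descend to press.

Emit:
{"method": "carry_out", "body": {
  "rows": [
    [0, 0, 0, -0.0005, 0, 0, 0.047],
    [0, 0, 0, -0.0005, 0, 0.01, 0.047],
    [0, 0, 0, -0.0005, 0, 0.02, 0.047],
    [0, 0, 0, -0.0005, 0, 0.026, 0.047],
    [0, 0, 0, -0.0005, 0, 0.028, 0.047]
  ]
}}

```text
t: 2.75
ee_pos: [0.5244, -0.1038, 0.0323]
tcp_rot: [0.0, -0.667, 0.745, -0.0]
ft_force: [0.6, 0.3, 0.2]
opening: 0.0473
```

```bash
python3 -c "
from h import *;from bench import arm
s=arm.state();where(s);go(s,[-46,26.5,23])"
```

```text
t 2.75 stage mm [-45.6  26.2  32.3] F [0.5 0.3 0.2] open 0.0473 toolx [-0. -1.  0.] toolz [ 0. -0. -1.]
turn [-0.02 -0.01 -0.  ] shift [-0.0003  0.0004  0.0093]
```

Emit:
{"method": "carry_out", "body": {
  "rows": [
    [0, 0, 0, 0, 0.0004, 0.003, 0.047],
    [0, 0, 0, 0, 0.0004, 0.006, 0.047],
    [0, 0, 0, 0, 0.0004, 0.008, 0.047],
    [0, 0, 0, 0, 0.0004, 0.0093, 0.047],
    [0, 0, 0, 0, 0.0004, 0.0093, 0.047]
  ]
}}

```text
t: 3.38
ee_pos: [0.5245, -0.1036, 0.0236]
tcp_rot: [0.001, -0.667, 0.745, -0.0]
ft_force: [-1.4, 2.4, 4.8]
opening: 0.0468
```

```bash
python3 - <<'E'
from h import *;from bench import arm
s=arm.state();where(s);go(s,[-46,26.5,23])
s=arm.snapshot("scene");i=s["img"][140:240,270:370,::-1];i=cv2.resize(i,None,fx=6,fy=6,interpolation=cv2.INTER_CUBIC)
cv2.imwrite("pics/a3.png",i)
E
```

```text
t 3.38 stage mm [-45.4  26.5  23.6] F [-1.6  2.2  4.8] open 0.0468 toolx [ 0. -1. -0.] toolz [ 0.001 -0.    -1.   ]
turn [-0.08  0.01  0.  ] shift [-0.      0.0006  0.0006]
```

View pics/a3.png

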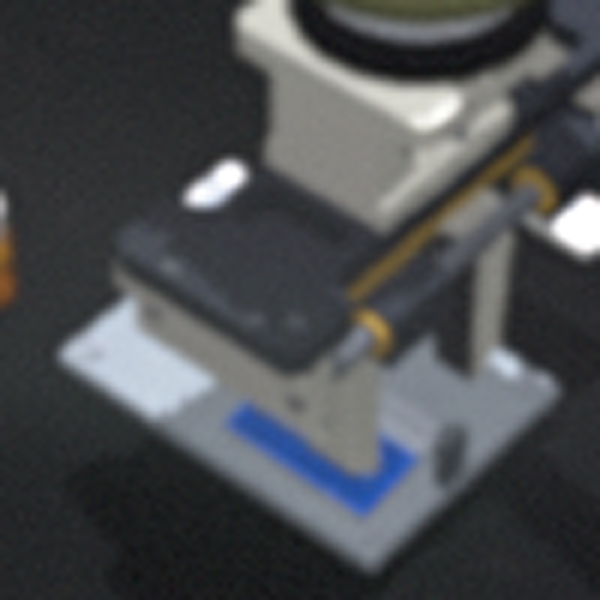

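The pad is pressed, with the fingertip on it at about (350,470). The finger's wide base plate reaches towards +x, with its corner at about (140,310), so I'll check its clearance before pushing.

```bash
python3 - <<'E'
from h import *;from bench import arm
s=arm.snapshot("scene");P=(cloud(s)-[*O,0])@RS*1e3
for px in [(135,300),(150,322),(180,345),(215,375),(250,400),(290,430),(320,450),(350,460)]:
    u,v=(np.array(px)+.5)/6-.5+[270,140];u,v=int(round(u)),int(round(v))
    print(px,P[v-1,u].round(0),P[v,u].round(0),P[v+1,u].round(0))
R=P[140:240,270:370].reshape(-1,3);m=(R[:,1]>44)&(R[:,1]<66)&(R[:,0]>-90)&(R[:,0]<40)&(R[:,2]>32)
for x in range(-60,30,6):
    q=R[m&(abs(R[:,0]-x)<3)]
    if len(q):print(x,q[:,2].min().round(),q[:,1].round().min(),q[:,1].max().round())
E
```

```text
(135, 300) [-19. 120. 134.] [-14. 115. 124.] [-12. 113. 118.]
(150, 322) [-19. 114. 121.] [-19. 113. 118.] [-17. 112. 113.]
(180, 345) [-30. 113. 118.] [-29. 112. 114.] [-30. 113. 113.]
(215, 375) [-42. 113. 113.] [-43. 114. 113.] [22. 47.  8.]
(250, 400) [-57. 114. 115.] [-57. 114. 113.] [-4. 58. 23.]
(290, 430) [-72. 113. 112.] [-72. 113. 110.] [-24.  59.  24.]
(320, 450) [-42.  66.  38.] [-42.  66.  35.] [-37.  60.  22.]
(350, 460) [-56.  68.  47.] [-54.  65.  41.] [-54.  64.  36.]
-60 160.0 46.0 66.0
-54 32.0 51.0 66.0
-48 34.0 54.0 66.0
-42 35.0 57.0 66.0
-36 197.0 55.0 65.0
-30 197.0 56.0 66.0
-24 168.0 56.0 66.0
-18 197.0 53.0 66.0
-12 190.0 53.0 66.0
```

Clear: the body is above 110 mm and only the finger is low. Now press slightly deeper and push.

Emit:
{"method": "carry_out", "body": {
  "rows": [
    [0, 0, 0, 0, 0, 0.0012, 0.047],
    [0, 0, 0, 0, -0.005, 0.0012, 0.047],
    [0, 0, 0, 0, -0.01, 0.0012, 0.047],
    [0, 0, 0, 0, -0.015, 0.0012, 0.047],
    [0, 0, 0, 0, -0.019, 0.0012, 0.047]
  ]
}}

```text
t: 4.1
ee_pos: [0.5427, -0.1055, 0.0225]
tcp_rot: [-0.0, -0.667, 0.745, 0.0]
ft_force: [-5.9, 1.7, 7.2]
opening: 0.0468
```

```bash
python3 -c "
from h import *;from bench import arm
s=arm.state();where(s);go(s,[-15.5,26.5,23])"
```

```text
t 4.1 stage mm [-27.1  26.6  22.5] F [-6.1  1.1  7.2] open 0.0468 toolx [ 0. -1. -0.] toolz [-0.  0. -1.]
turn [0.03 0.01 0.02] shift [ 0.0001 -0.0116 -0.0005]
```

Emit:
{"method": "carry_out", "body": {
  "rows": [
    [0, 0, 0, 0, -0.003, 0, 0.047],
    [0, 0, 0, 0, -0.006, 0, 0.047],
    [0, 0, 0, 0, -0.008, 0, 0.047],
    [0, 0, 0, 0, -0.009, 0, 0.047],
    [0, 0, 0, 0, -0.009, 0, 0.047]
  ]
}}

```text
t: 4.72
ee_pos: [0.551, -0.1064, 0.0226]
tcp_rot: [-0.001, -0.667, 0.745, 0.001]
ft_force: [-3.7, 1.8, 7.9]
opening: 0.0467
```

```bash
python3 -c "
from h import *;from bench import arm
s=arm.state();where(s);go(s,[-15.5,26.5,23])"
```

```text
t 4.72 stage mm [-18.8  26.6  22.6] F [-3.9  1.4  7.9] open 0.0467 toolx [ 0.001 -1.    -0.   ] toolz [-0.002  0.    -1.   ]
turn [0.12 0.01 0.03] shift [ 0.0001 -0.0033 -0.0004]
```

Emit:
{"method": "carry_out", "body": {
  "rows": [
    [0, 0, 0, 0, -0.0006, 0, 0.047],
    [0, 0, 0, 0, -0.0012, 0, 0.047],
    [0, 0, 0, 0, -0.0018, 0, 0.047],
    [0, 0, 0, 0, -0.002, 0, 0.047],
    [0, 0, 0, 0, -0.002, 0, 0.047]
  ]
}}

```text
t: 5.35
ee_pos: [0.5521, -0.1065, 0.0227]
tcp_rot: [-0.001, -0.667, 0.745, 0.002]
ft_force: [-5.9, 1.3, 6.5]
opening: 0.0468
```

```bash
python3 -c "
from h import *;from bench import arm
s=arm.state();where(s);go(s,[-15.5,26.5,23])"
```

```text
t 5.35 stage mm [-17.7  26.7  22.7] F [-6.   0.6  6.5] open 0.0468 toolx [ 0.001 -1.    -0.   ] toolz [-0.004  0.001 -1.   ]
turn [0.24 0.02 0.05] shift [ 0.0002 -0.0022 -0.0004]
```

Emit:
{"method": "carry_out", "body": {
  "rows": [
    [0.2, 0, 0, 0, -0.0005, 0, 0.047],
    [0.2, 0, 0, 0, -0.001, 0, 0.047],
    [0.2, 0, 0, 0, -0.0015, 0, 0.047],
    [0.2, 0, 0, 0, -0.002, 0, 0.047],
    [0.2, 0, 0, 0, -0.002, 0, 0.047]
  ]
}}

```text
t: 5.98
ee_pos: [0.5532, -0.1066, 0.0227]
tcp_rot: [-0.001, -0.667, 0.745, 0.001]
ft_force: [-5.7, 1.4, 7.0]
opening: 0.0469
```

```bash
python3 -c "
from h import *;from bench import arm
s=arm.state();where(s);go(s,[-15.5,26.5,23])"
```

```text
t 5.97 stage mm [-16.6  26.7  22.7] F [-5.8  0.8  7. ] open 0.0469 toolx [ 0.001 -1.    -0.   ] toolz [-0.003  0.001 -1.   ]
turn [0.15 0.02 0.06] shift [ 0.0002 -0.0011 -0.0003]
```

Emit:
{"method": "carry_out", "body": {
  "rows": [
    [0, 0, 0, 0, -0.0007, 0, 0.047],
    [0, 0, 0, 0, -0.0014, 0, 0.047],
    [0, 0, 0, 0, -0.002, 0, 0.047],
    [0, 0, 0, 0, -0.0025, 0, 0.047],
    [0, 0, 0, 0, -0.0025, 0, 0.047]
  ]
}}

```text
t: 6.6
ee_pos: [0.5533, -0.1066, 0.0226]
tcp_rot: [-0.002, -0.667, 0.745, 0.003]
ft_force: [-12.8, 1.5, 12.7]
opening: 0.0474
```

```bash
python3 - <<'E'
from h import *;from bench import arm
s=arm.state();where(s);go(s,[-15.5,26.5,23])
s=arm.snapshot("scene");i=s["img"][140:240,270:370,::-1];i=cv2.resize(i,None,fx=6,fy=6,interpolation=cv2.INTER_CUBIC)
cv2.imwrite("pics/a4.png",i)
E
```

```text
t 6.6 stage mm [-16.4  26.7  22.6] F [-12.9   0.1  12.7] open 0.0474 toolx [ 0.001 -1.    -0.   ] toolz [-0.008  0.001 -1.   ]
turn [0.44 0.02 0.06] shift [ 0.0002 -0.0009 -0.0004]
```

View pics/a4.png

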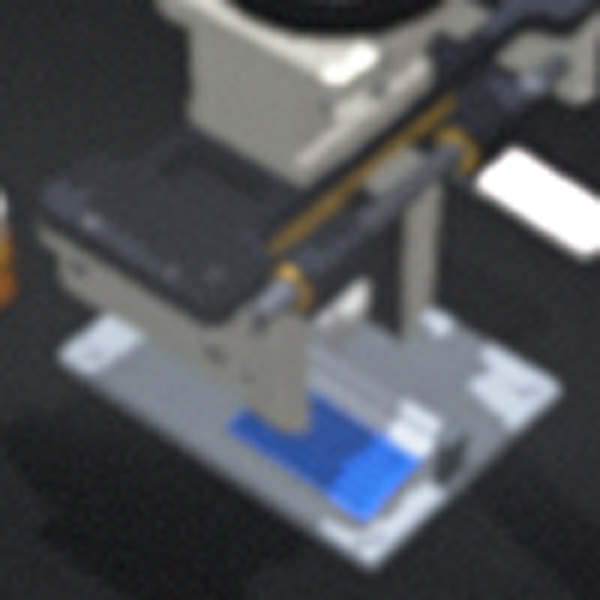

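The tool stopped at x=-16.4 (expected about -15.5) and the push force jumped to 13 N, so the cassette is against the stop. I'll back off 5 mm with the pad still held, then rise.

Emit:
{"method": "carry_out", "body": {
  "rows": [
    [0.4, 0, 0, 0, 0.0015, 0, 0.047],
    [0.4, 0, 0, 0, 0.003, 0, 0.047],
    [0.4, 0, 0, 0, 0.005, 0, 0.047],
    [0.4, 0, 0, 0, 0.006, 0, 0.047],
    [0.4, 0, 0, 0, 0.006, 0, 0.047]
  ]
}}

```text
t: 7.28
ee_pos: [0.5499, -0.1065, 0.0245]
tcp_rot: [0.001, -0.667, 0.745, -0.002]
ft_force: [3.5, 0.5, 5.9]
opening: 0.0469
```

```bash
python3 -c "
from h import *;from bench import arm
s=arm.state();where(s)"
```

```text
t 7.28 stage mm [-19.9  26.5  24.5] F [3.4 0.8 5.9] open 0.0469 toolx [ 0.001 -1.     0.   ] toolz [ 0.005 -0.001 -1.   ]
```

Emit:
{"method": "carry_out", "body": {
  "rows": [
    [0, 0, 0, 0, 0, -0.003, 0.047],
    [0, 0, 0, 0, 0, -0.006, 0.047],
    [0, 0, 0, 0, 0, -0.012, 0.047],
    [0, 0, 0, 0, 0, -0.03, 0.047],
    [0, 0, 0, 0, 0, -0.07, 0.047]
  ]
}}

```text
t: 7.9
ee_pos: [0.5478, -0.106, 0.0939]
tcp_rot: [0.0, -0.667, 0.745, 0.0]
ft_force: [0.8, -0.7, 1.1]
opening: 0.047
```

Emit:
{"method": "carry_out", "body": {
  "rows": [
    [0, 0, 0, 0, 0.0, -0.05, 0.047],
    [0, 0, 0, 0.05, 0.0, -0.09, 0.047],
    [0, 0, 0, 0.1, 0.03, -0.1, 0.047],
    [0, 0, 0, 0.15, 0.06, -0.1, 0.047],
    [0, 0, 0, 0.2, 0.09, -0.1, 0.047]
  ]
}}

```text
t: 8.52
ee_pos: [0.4352, -0.2963, 0.1955]
tcp_rot: [0.0, -0.667, 0.745, -0.001]
ft_force: [1.2, -1.1, -0.2]
opening: 0.0467
```

```bash
python3 - <<'E'
from h import *;from bench import arm
where(arm.state())
a=[]
for n,(x,y,w,h) in dict(top=(285,135,120,120),scene=(250,125,120,120)).items():
    s=arm.snapshot(n)
    i=cv2.resize(s["img"][y:y+h,x:x+w,::-1],(400*2,400*2),interpolation=cv2.INTER_CUBIC)
    f=800/w;W=np.array([*O,0])+np.array([[-8,-10,30],[-8,10,30],[62,10,30],[62,-10,30]])@RS.T/1e3
    q=((proj(s,W)-[x,y]+.5)*f-.5).round().astype(int);cv2.polylines(i,[q[:2]],False,(0,0,255),1)
    a.append(i[200:,200:600])
cv2.imwrite("pics/a5.png",np.hstack(a))
E
```

```text
t 8.53 stage mm [-112.7 -175.   195.5] F [ 1.3 -1.  -0.2] open 0.0467 toolx [ 0.001 -1.     0.001] toolz [ 0.002 -0.001 -1.   ]
```

View pics/a5.png

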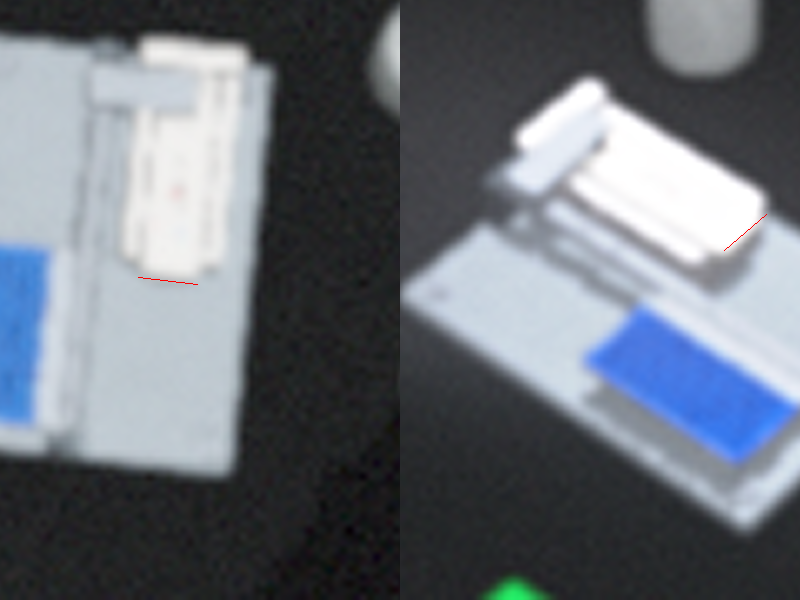

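Both views show the cassette flat in the channel under the closed foot. Its rear sticks out about 5 mm, matching the x=-8 line at (167,280) in the top half. One check on the bystanders, then hand in.

```bash
python3 - <<'E'
from h import *;from bench import arm
import pickle
d=pickle.load(open("d0.pkl","rb"));s=arm.snapshot("top")
for n,(x,y,w,h) in dict(spare=(370,187,25,48),vial=(306,140,24,22),bottle=(366,158,28,26)).items():
    c=[]
    for g in (d["top"],s):
        m=cv2.threshold(g["img"][y:y+h,x:x+w].max(2),100,255,0)[1];M=cv2.moments(m,True);c+=[round(M["m10"]/M["m00"],1),round(M["m01"]/M["m00"],1)]
    print(n,c)
where(arm.state());print(arm.hand_in())
E
```

```text
spare [12.7, 22.4, 12.7, 22.1]
vial [11.2, 9.9, 11.2, 9.8]
bottle [13.5, 14.7, 13.6, 14.5]
t 8.68 stage mm [-113.2 -175.7  195. ] F [-0.1  0.3 -0.1] open 0.0471 toolx [-0.004 -1.     0.   ] toolz [ 0.001 -0.001 -1.   ]
the job is handed in; nothing more can be done
None
```

The cassette is home under the closed clip, and I handed the job in at 8.7 s. I pressed the blue pad with one finger and pushed the cassette along the channel with the other. Once it met the stop I backed off about 3.5 mm with the pad still held, then let go and moved clear.

- **End stop:** the push force jumped from about 6 N to 13 N with almost no further motion. That was at tool x = -16.4 mm in the stage frame. I expected -15.5 mm, so the difference is within the 2 mm calibration error.
- **Cassette and clip:** both cameras show the cassette flat in the channel with the foot closed on it. Its rear sticks out about 5 mm, as it should at home. I did not measure the clip angle after letting go.
- **Bystanders:** the spare cassette, dropper bottle and vial moved by no more than 0.3 pixel in the top view, so they stayed where they stood.
- **Arm:** it is clear of everything, with about 0 N on the wrist.

No check failed. The two cameras disagreed by about 3–4 mm on the stage position; I used the mean, and the overlay matched the images.

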